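Swing the bench lamp back over the carving and screw the wax canister shut

TASK

Waxing is over: first swing the red bench lamp by its black handle away from the wax canister until its head is directly above the carved figure, and leave it there. Then screw the canister's yellow wing cap fully home (clockwise, until it stops and its orange end lines up with the orange mark). Do not shift or tip the figure, the glue bottle, the tin or the hammer.

Things in the scene. Friction and masses are not known exactly. Their poses are not given: they have to be found in the camera images.
- lamp_arm (a joint): angle of the lamp's swinging arm about the vertical post. 0: the arm points to -x of the lamp; it grows counterclockwise seen from above (towards -y); range -1.5 to 1.5. It is stiff and stays where it is left (about 1 N at the handle moves it).
- lamp_handle (a point): grip point of the lamp's handle: upright black round rod, 20 mm in diameter, on the centre of the lamp's head, free from 270 to 323 mm above the bench; this point is on its axis at 305 mm, 270 mm from the pivot. The head is a red shade 104 mm across, underside 220 mm above the bench; the red arm (18 mm wide, top at 268 mm) runs from it to the pivot
- lamp_pivot (a point): the pivot of the lamp's arm: top of the upright steel post, 272 mm above the bench, on a round foot 110 mm across that is fixed to the bench
- figure: loose carved wooden winged figure to be lit, 122 mm tall, on a dark square base 80 x 80 x 22 mm; origin at the centre of its underside. It stands within 25 mm of the circle that the lamp's head follows
- canister: green metal wax canister, 84 mm in diameter, fixed in a wooden cradle screwed to the bench (base 180 x 130 x 15 mm). Its axis leans 32 degrees (0.56 rad) from vertical towards -x of this frame. Origin under the cradle, at bench height. An orange mark on the upper (+x) side of its shoulder shows where the cap's orange end must come
- wing_cap (a joint): how far the captive screw cap is unscrewed, rad: 0 is fully home (stop), grows counterclockwise seen from outside along the cap's axis; up to 2.6. It rises 1.6 mm per rad and cannot come off. Turning it takes about 0.06 N m
- cap_grip (a point): grip point of the cap (black, 68 mm wide, 22 mm high), on whose top stands a yellow wing (bar) 64 mm long, 15 mm thick, 30 mm high. The point is on the cap's axis, 24 mm above the black top, 6 mm below the wing's top; z points outward along the tilted axis, x along the wing to its orange end. The wing's flat sides look to +y and -y
- glue_bottle: bystander: loose white plastic bottle with orange cap, 56 mm in diameter, 135 mm high; origin at the centre of its underside
- nail_tin: bystander: loose blue tin with a paper label, 68 mm in diameter, 85 mm high; origin at the centre of its underside
- hammer: bystander: loose hammer lying on the bench, 220 mm long; handle to -x of its frame, origin at its underside
Things that resemble listed ones, but are neither listed nor needed, are in the scene too. Leave any blue look-alike of the canister alone. Leave any pink look-alike of the figure alone.

How it is judged:
By the outcome, as a careful person would: the job done as asked, in the order asked, and still so for the second after the job is handed in, with the robot touching nothing.
It also fails if it takes over 72 s, if anything falls off the work surface, if the arm or the gripper's body presses on something with over 40 N, if the wrist force passes 120 N, or if a joint passes its speed limit or range.

ROBOT

A 7-joint arm with a two-finger parallel gripper is mounted at the origin on the work surface. World frame = base frame: x ahead of the robot, y to its left, z up, the work surface at z = 0. Lengths are in m, angles in rad, forces in N, time in s.
With the tool pointing down it reaches from about 0.375 to 0.925 m from the base axis. Payload 3.1 kg.
Tool frame: the origin (TCP) lies midway between the tips of the shut fingers; the grasp point (between the pads) lies 19 mm behind it; z points along the fingers, y is the line along which they close (so a half turn about z gives the same grasp; the last joint's range is limited). The gripper opens to 85 mm and grips with 20 to 120 N. Pads are 22 mm wide; open, the fingers measure 114 mm over their backs; the gripper's body (76 mm by 85 mm) begins 54 mm behind the grasp point. The pads swing forward as they close: fully open they stand 13 mm farther back than shut.
Start: joints at [1.13, 0.383, 0.044, 1.598, -0.018, 1.161, -0.05], TCP at [0.219, -0.612, 0.231] pointing down, gripper open.
Joint ranges: [-2.61, 2.61], [-0.41, 2.15], [-1.48, 1.57], [0, 2.5], [-1.57, 4.71], [0.05, 1.97], [-2.85, 2.85]. Speed limits (rad/s): [2.79, 2.79, 3.14, 3.14, 3.14, 3.14, 3.14].

INTERFACE

Orientations are given as a rotation vector (axis times angle).
In Python, from workcell import * gives the robot as it stands.
- The arm moves only by the tool arm_command, never from a script. Its argument "targets" is a list of rows, each an object with "jaw": the opening, from -1 (shut) to 1 (fully open); "delta_pos": the shift along the tool's x, y, z in m, a list of three; "delta_rot": the turn, a rotation vector about the tool's x, y, z in degrees, a list of three. A call has 1 to 8 rows; each row shifts and turns the commanded pose from where the row before left it, along the tool's axes as they then stand; what a row does not reach is not made up. A row lasts 1/10 s, in which the tool goes at most 50 mm and 8.59 degrees, less where a joint would pass 70% of its speed; a pose out of reach is approached as far as the arm can. A call is refused whole if a number of a shift passes 0.05 or a number of a turn 8.59, either way. A call with a gripper value outside its range is refused whole. The fingers move at their own pace and stop on an object; "force" is the grip in N (left out, the last holds). Time passes only in rows, so rows that do not move let the fingers close. It gives the time, the measured TCP pose, the force, the opening and the grip force at its end, in the units of the state.
- state(): the state, without advancing time (a new reading comes with each control period).
- snapshot(name): name is "scene" or "top"; returns a dict with "color" (400x640x3 uint8, blue, green, red), "range_z" (400x640 float32, m along the optical axis (not along the pixel's ray), 0 where there is no reading), "K" (3x3 intrinsics, pixels), "D" ([k1, k2, p1, p2, k3] as OpenCV has them; the pictures are not rectified), "xyz" and "attitude" of the camera in the world. Camera axes: x right, y down, z forward; pixel columns grow to the right and rows downward; lengths in m; the calibration is good to about 2 mm. A picture is of the moment at which its call begins.
- hand_in(): hands the job in; it is judged then, once.
The state is a dict: "time": time; "joint_pos": joint angles; "qd": joint speeds; "effort": joint torques, N m; "ee_pos": TCP position; "tcp_rot": TCP orientation; "wrist_force": force on the tool from outside, world axes, zero at the start; "ft_torque": the same for the moment, N m; "grip_width": finger opening in m; "grip_force": force on a finger pad.
Only numpy, scipy, OpenCV 4.12 (cv2) and the standard library are available. Lean on these libraries where they do the work, as an engineer would, in place of code of your own. Each camera call takes 0.05 s, during which the arm holds its last target. There are 200 camera calls.

## Working session

There is one attempt and no reset: what is moved stays moved. The work goes in short steps, Python scripts to look and compute and a tool call to move; the robot and the scene stay as the last step left them, time stands still between calls to the robot, and variables do not carry over. Pictures are saved under pics/ and viewed, at most 10 in all, crops included, and the job is handed in when it is done.

Besides the shell and the picture viewer there is one more tool, called as name([rows], argument=value, ...), one row to a line, values as JSON. arm_command: Moves the arm, as the interface text tells. Its arguments: {"type":"object","properties":{"targets":{"type":"array","items":{"type":"object","properties":{"jaw":{"type":"number"},"delta_pos":{"type":"array","items":{"type":"number"}},"delta_rot":{"type":"array","items":{"type":"number"}}}}},"force":{"type":"number"}},"required":["targets"]}

```bash
mkdir -p pics; cat > h.py <<'E'
from workcell import *
import numpy as np, cv2
from scipy.spatial.transform import Rotation as R
def cam(n):
    s=snapshot(n); a=np.array(s["attitude"],float)
    s["R"]=a if a.shape==(3,3) else (R.from_rotvec(a).as_matrix() if a.size==3 else R.from_quat(a).as_matrix())
    return s
def pts(s):
    h,w=s["range_z"].shape
    u,v=np.meshgrid(np.arange(w),np.arange(h))
    p=cv2.undistortPoints(np.stack([u,v],-1).reshape(-1,1,2).astype(np.float64),np.array(s["K"]),np.array(s["D"])).reshape(h,w,2)
    z=s["range_z"][...,None]
    c=np.concatenate([p*z,z],-1)
    P=c@s["R"].T+np.array(s["xyz"]); P[s["range_z"]==0]=np.nan
    return P
E
python3 - <<'E'
from h import *
for n in("scene","top"):
    s=cam(n); cv2.imwrite(f"pics/{n}1.png",s["color"]); print(n,s["xyz"],s["attitude"],s["K"]);
    P=pts(s); print(np.nanmedian(P[...,2])); np.savez(f"{n}.npz",c=s["color"],P=P)
print(state())
E
```

```text
scene [1.11769565 0.39857883 0.71982821] [-1.0617635  -2.31149175  1.13501731] [[361.7113938    0.         322.43877892]
 [  0.         361.7113938  198.05513501]
 [  0.           0.           1.        ]]
0.00031396765037972063
top [ 0.38530948 -0.03495123  1.33515277] [-2.09587049  2.13724832 -0.21547665] [[414.95671387   0.         324.29047744]
 [  0.         414.95671387 198.5969459 ]
 [  0.           0.           1.        ]]
-0.0045700291020525086
{'time': 0.1, 'joint_pos': array([ 1.13021583,  0.38376707,  0.04384944,  1.599425  , -0.017899  ,
        1.16120177, -0.04992895]), 'qd': array([-6.23615458e-04, -1.72032205e-03, -7.16035273e-06, -4.59466226e-03,
        1.84634553e-03, -4.24528631e-04,  2.27184675e-04]), 'effort': array([ 2.82241337e-03, -4.34725928e+01,  1.02922887e+00, -2.50451928e+01,
        1.08282175e-02,  5.44458962e-03, -2.40664644e-05]), 'ee_pos': array([ 0.21817166, -0.61137949,  0.23000031]), 'tcp_rot': array([-3.09324063e+00, -5.35466609e-01,  8.48847158e-04]), 'wrist_force': array([-0.13430038, -0.51255082, -0.44346453]), 'ft_torque': array([-0.00841654,  0.0062034 ,  0.01247433]), 'grip_force': 0.0, 'grip_width': 0.08570642275862209}
```

View pics/scene1.png

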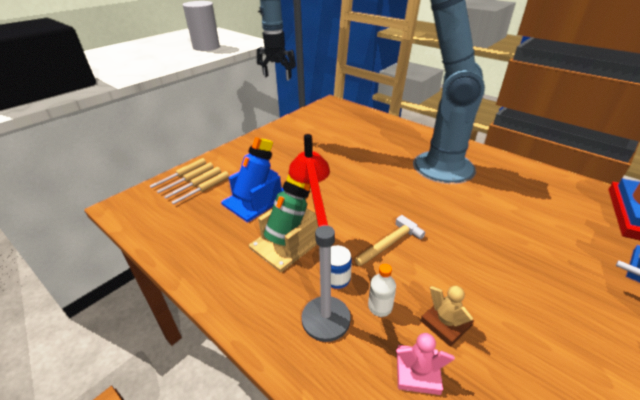

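View pics/top1.png

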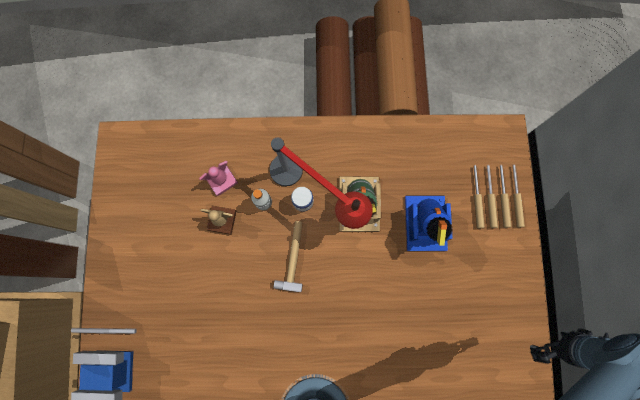

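The pictures show the lamp pivot at top-view (278,145), with its handle at (355,205) over the green canister. The figure is at (221,221), the pink decoy at (218,180), the tin at (302,199), the glue bottle at (260,200) and the hammer near (290,260).

```bash
cat > m.py <<'E'
from h import *
def meas(n):
    d=np.load(n+".npz"); c=d["c"]; P=d["P"]; hsv=cv2.cvtColor(c,cv2.COLOR_BGR2HSV).astype(int)
    H,S,V=[hsv[...,i] for i in range(3)]
    ok=np.isfinite(P[...,0]); X,Y,Z=[np.nan_to_num(P[...,i],nan=-9) for i in range(3)]
    inb=ok&(X>.3)&(X<1.1)&(Y>-.6)&(Y<.5)
    def rep(name,m):
        k,l,st,ce=cv2.connectedComponentsWithStats((m&inb).astype(np.uint8))
        for i in range(1,k):
            if st[i,4]>=12:
                q=P[l==i]; print(n,name,st[i,4],"px",ce[i].round(),"med",np.median(q,0).round(3),"min",q.min(0).round(3),"max",q.max(0).round(3))
    rep("handle",(V<70)&(Z>.275)&(Z<.35))
    rep("red",((H<5)|(H>174))&(S>180)&(V>90)&(Z>.2))
    rep("post",(S<110)&(Z>.262)&(Z<.29)&(V>30))
    rep("yellow",(H>22)&(H<33)&(S>170)&(V>120)&(Z>.1))
    rep("orange",(H>5)&(H<19)&(S>200)&(V>170)&(Z>.05))
    rep("green",(H>60)&(H<90)&(S>80)&(Z>.03))
    rep("base",(V<110)&(Z>.012)&(Z<.03)&(H<20))
    rep("figtop",(Z>.04)&(Z<.13)&(H>8)&(H<28)&(S>60)&(Y>.2))
    rep("blue",(H>105)&(H<125)&(S>150)&(Z>.02))
    rep("white",(S<50)&(V>120)&(Z>.03)&(Z<.2))
    rep("cradle",(Z>.01)&(Z<.02)&(H>10)&(H<28))
    rep("hammer",(Z>.01)&(Z<.06)&(X<.7)&(Y>-.05)&(Y<.2))
E
python3 -c "
from m import *
meas('top');meas('scene')"
```

```text
top handle 57 px [355. 205.] med [ 0.575 -0.115  0.321] min [ 0.57  -0.125  0.276] max [ 0.587 -0.109  0.327]
top red 1195 px [338. 195.] med [ 0.603 -0.098  0.266] min [ 0.53  -0.164  0.225] max [0.75  0.078 0.32 ]
top post 134 px [277. 143.] med [0.756 0.085 0.272] min [0.739 0.068 0.262] max [0.774 0.102 0.277]
top green 21 px [369. 194.] med [ 0.635 -0.169  0.159] min [ 0.627 -0.179  0.152] max [ 0.642 -0.161  0.163]
top base 29 px [476. 214.] med [ 0.597 -0.534  0.015] min [ 0.554 -0.535  0.012] max [ 0.626 -0.531  0.021]
top base 325 px [222. 222.] med [0.573 0.284 0.022] min [0.546 0.249 0.012] max [0.635 0.338 0.029]
top base 15 px [490. 223.] med [ 0.562 -0.578  0.017] min [ 0.549 -0.586  0.013] max [ 0.585 -0.576  0.021]
top base 25 px [371. 221.] med [ 0.576 -0.189  0.016] min [ 0.568 -0.204  0.013] max [ 0.584 -0.173  0.027]
top base 43 px [300. 233.] med [0.544 0.039 0.021] min [0.508 0.036 0.013] max [0.581 0.046 0.028]
top figtop 286 px [217. 216.] med [0.59  0.286 0.088] min [0.566 0.243 0.042] max [0.613 0.338 0.123]
top blue 1096 px [425. 218.] med [ 0.573 -0.334  0
[... 4095 characters left out ...]
d [0.503 0.068 0.016] min [0.395 0.035 0.01 ] max [0.587 0.085 0.02 ]
scene cradle 825 px [276. 252.] med [ 0.703 -0.14   0.014] min [ 0.599 -0.219  0.01 ] max [ 0.733 -0.086  0.02 ]
scene cradle 55 px [379. 311.] med [0.676 0.172 0.015] min [0.643 0.144 0.01 ] max [0.68  0.187 0.02 ]
scene cradle 16 px [468. 328.] med [0.577 0.338 0.012] min [0.565 0.333 0.01 ] max [0.603 0.34  0.019]
scene hammer 806 px [391. 239.] med [0.456 0.064 0.022] min [0.365 0.035 0.01 ] max [0.587 0.123 0.028]
scene hammer 270 px [340. 278.] med [0.672 0.057 0.037] min [0.63  0.038 0.01 ] max [0.686 0.065 0.06 ]
scene hammer 334 px [380. 305.] med [0.675 0.172 0.037] min [0.641 0.135 0.01 ] max [0.682 0.188 0.06 ]
```

arm_command([
  {"jaw": 1, "delta_pos": [0, 0, -0.04]},
  {"jaw": 1, "delta_pos": [0, 0, -0.045]},
  {"jaw": 1, "delta_pos": [0, 0, -0.045]},
  {"jaw": 1, "delta_pos": [0, 0, -0.04]},
  {"jaw": 1, "delta_pos": [0.032, -0.0216, 0]},
  {"jaw": 1, "delta_pos": [0.032, -0.0216, 0]},
  {"jaw": 1, "delta_pos": [0.032, -0.0216, 0]},
  {"jaw": 1, "delta_pos": [0.032, -0.0216, 0]},
])

```text
invalid input at $.targets[0]: expected keys jaw, delta_pos, delta_rot
```

arm_command([
  {"jaw": 1, "delta_pos": [0.032, -0.0216, 0]},
  {"jaw": 1, "delta_pos": [0.032, -0.0216, 0]},
  {"jaw": 1, "delta_pos": [0.032, -0.0216, 0]},
  {"jaw": 1, "delta_pos": [0.032, -0.0216, 0]},
  {"jaw": 1, "delta_pos": [0.032, -0.0216, 0]},
  {"jaw": 1, "delta_pos": [0.032, -0.0216, 0]},
  {"jaw": 1, "delta_pos": [0.032, -0.0216, 0]},
  {"jaw": 1, "delta_pos": [0.032, -0.0216, 0]},
])

```text
invalid input at $.targets[0]: expected keys jaw, delta_pos, delta_rot
```

arm_command([
  {"jaw": 1, "delta_pos": [0.032, -0.0216, 0]},
  {"jaw": 1, "delta_pos": [0.032, -0.0216, 0]},
  {"jaw": 1, "delta_pos": [0.032, -0.0216, 0]},
  {"jaw": 1, "delta_pos": [0.032, -0.0216, 0]},
  {"jaw": 1, "delta_rot": [0, 0, -8.5]},
  {"jaw": 1, "delta_rot": [0, 0, -8.5]},
  {"jaw": 1, "delta_rot": [0, 0, -8.5]},
  {"jaw": 1, "delta_rot": [0, 0, -8.5]},
])

```text
invalid input at $.targets[0]: expected keys jaw, delta_pos, delta_rot
```

arm_command([
  {"jaw": 1, "delta_rot": [0, 0, -8.5]},
  {"jaw": 1, "delta_rot": [0, 0, -8.5]},
  {"jaw": 1, "delta_rot": [0, 0, -8.5]},
  {"jaw": 1, "delta_rot": [0, 0, -8.5]},
  {"jaw": 1, "delta_rot": [0, 0, -8.5]},
  {"jaw": 1, "delta_rot": [0, 0, -8.5]},
  {"jaw": 1, "delta_rot": [0, 0, -8.5]},
  {"jaw": 1, "delta_rot": [0, 0, -8.5]},
])

```text
invalid input at $.targets[0]: expected keys jaw, delta_pos, delta_rot
```

arm_command([
  {"jaw": 1, "delta_rot": [0, 0, -8.5]},
  {"jaw": 1, "delta_rot": [0, 0, -8.5]},
  {"jaw": 1, "delta_rot": [0, 0, -8.5]},
  {"jaw": 1, "delta_rot": [0, 0, -8.5]},
  {"jaw": 1, "delta_rot": [0, 0, -8.5]},
  {"jaw": 1, "delta_rot": [0, 0, -8.5]},
  {"jaw": 1, "delta_rot": [0, 0, -8.5]},
  {"jaw": 1, "delta_rot": [0, 0, -8.5]},
])

```text
invalid input at $.targets[0]: expected keys jaw, delta_pos, delta_rot
```

```bash
cat > q.py <<'E'
from h import *
def st():
    s=state(); r=R.from_rotvec(s["tcp_rot"]); M=r.as_matrix()
    print("t",s["time"],"tcp",s["ee_pos"].round(4),"\nM",M.round(3).tolist(),"\nq",s["joint_pos"].round(2),"F",s["wrist_force"].round(1),"T",s["ft_torque"].round(2),"w",round(s["grip_width"],4),s["grip_force"])
    return s["ee_pos"],M
E
python3 - <<'E'
from q import *
p,M=st()
print("yaw y",np.degrees(np.arctan2(M[1,1],M[0,1])))
print("d tool",M.T@(np.array([.580,-.116,.288])-p))
E
```

```text
t 0.1 tcp [ 0.2182 -0.6114  0.23  ] 
M [[0.942, 0.336, -0.001], [0.336, -0.942, 0.002], [-0.0, -0.002, -1.0]] 
q [ 1.13  0.38  0.04  1.6  -0.02  1.16 -0.05] F [-0.1 -0.5 -0.4] T [-0.01  0.01  0.01] w 0.0857 0.0
yaw y -70.35788159239951
d tool [ 0.50728503 -0.34506572 -0.05723723]
```

arm_command([
  {"jaw": 1, "delta_pos": [0, 0, -0.04], "delta_rot": [0, 0, 0]},
  {"jaw": 1, "delta_pos": [0, 0, -0.045], "delta_rot": [0, 0, 0]},
  {"jaw": 1, "delta_pos": [0, 0, -0.045], "delta_rot": [0, 0, 0]},
  {"jaw": 1, "delta_pos": [0, 0, -0.04], "delta_rot": [0, 0, 0]},
  {"jaw": 1, "delta_pos": [0.032, -0.0216, 0], "delta_rot": [0, 0, 0]},
  {"jaw": 1, "delta_pos": [0.032, -0.0216, 0], "delta_rot": [0, 0, 0]},
  {"jaw": 1, "delta_pos": [0.032, -0.0216, 0], "delta_rot": [0, 0, 0]},
  {"jaw": 1, "delta_pos": [0.032, -0.0216, 0], "delta_rot": [0, 0, 0]},
])

```text
time: 0.9
ee_pos: [0.3105, -0.4862, 0.4007]
tcp_rot: [-3.095, -0.535, 0.001]
wrist_force: [0.0, 0.7, 0.7]
grip_width: 0.0853
grip_force: 0.0
```

arm_command([
  {"jaw": 1, "delta_pos": [0.032, -0.0216, 0], "delta_rot": [0, 0, 0]},
  {"jaw": 1, "delta_pos": [0.032, -0.0216, 0], "delta_rot": [0, 0, 0]},
  {"jaw": 1, "delta_pos": [0.032, -0.0216, 0], "delta_rot": [0, 0, 0]},
  {"jaw": 1, "delta_pos": [0.032, -0.0216, 0], "delta_rot": [0, 0, 0]},
  {"jaw": 1, "delta_pos": [0.032, -0.0216, 0], "delta_rot": [0, 0, 0]},
  {"jaw": 1, "delta_pos": [0.032, -0.0216, 0], "delta_rot": [0, 0, 0]},
  {"jaw": 1, "delta_pos": [0.032, -0.0216, 0], "delta_rot": [0, 0, 0]},
  {"jaw": 1, "delta_pos": [0.032, -0.0216, 0], "delta_rot": [0, 0, 0]},
])

```text
time: 1.7
ee_pos: [0.4934, -0.2375, 0.4007]
tcp_rot: [-3.095, -0.536, 0.001]
wrist_force: [0.5, -0.9, 0.4]
grip_width: 0.0855
grip_force: 0.0
```

arm_command([
  {"jaw": 1, "delta_pos": [0.032, -0.0216, 0], "delta_rot": [0, 0, 0]},
  {"jaw": 1, "delta_pos": [0.032, -0.0216, 0], "delta_rot": [0, 0, 0]},
  {"jaw": 1, "delta_pos": [0.032, -0.0216, 0], "delta_rot": [0, 0, 0]},
  {"jaw": 1, "delta_pos": [0.032, -0.0216, 0], "delta_rot": [0, 0, 0]},
  {"jaw": 1, "delta_pos": [0, 0, 0], "delta_rot": [0, 0, -8.5]},
  {"jaw": 1, "delta_pos": [0, 0, 0], "delta_rot": [0, 0, -8.5]},
  {"jaw": 1, "delta_pos": [0, 0, 0], "delta_rot": [0, 0, -8.5]},
  {"jaw": 1, "delta_pos": [0, 0, 0], "delta_rot": [0, 0, -8.5]},
])

```text
time: 2.5
ee_pos: [0.5842, -0.1144, 0.4004]
tcp_rot: [-2.798, -1.426, 0.002]
wrist_force: [-0.1, 0.5, -0.6]
grip_width: 0.0856
grip_force: 0.0
```

arm_command([
  {"jaw": 1, "delta_pos": [0, 0, 0], "delta_rot": [0, 0, -8.5]},
  {"jaw": 1, "delta_pos": [0, 0, 0], "delta_rot": [0, 0, -8.5]},
  {"jaw": 1, "delta_pos": [0, 0, 0], "delta_rot": [0, 0, -8.5]},
  {"jaw": 1, "delta_pos": [0, 0, 0], "delta_rot": [0, 0, -8.5]},
  {"jaw": 1, "delta_pos": [0, 0, 0], "delta_rot": [0, 0, -8.5]},
  {"jaw": 1, "delta_pos": [0, 0, 0], "delta_rot": [0, 0, -8.5]},
  {"jaw": 1, "delta_pos": [0, 0, 0], "delta_rot": [0, 0, -8.5]},
  {"jaw": 1, "delta_pos": [0, 0, 0], "delta_rot": [0, 0, -8.5]},
])

```text
time: 3.3
ee_pos: [0.5841, -0.1146, 0.4005]
tcp_rot: [-1.523, -2.746, 0.001]
wrist_force: [-0.7, -0.2, -0.6]
grip_width: 0.0854
grip_force: 0.0
```

arm_command([
  {"jaw": 1, "delta_pos": [0, 0, 0], "delta_rot": [0, 0, -8.5]},
  {"jaw": 1, "delta_pos": [0, 0, 0], "delta_rot": [0, 0, -8.5]},
  {"jaw": 1, "delta_pos": [0, 0, 0], "delta_rot": [0, 0, -8.5]},
  {"jaw": 1, "delta_pos": [0, 0, 0], "delta_rot": [0, 0, -8.5]},
  {"jaw": 1, "delta_pos": [0, 0, 0], "delta_rot": [0, 0, -8.5]},
  {"jaw": 1, "delta_pos": [0, 0, 0], "delta_rot": [0, 0, -8.5]},
  {"jaw": 1, "delta_pos": [0, 0, 0], "delta_rot": [0, 0, -8.5]},
  {"jaw": 1, "delta_pos": [0, 0, 0], "delta_rot": [0, 0, -8.5]},
])

```text
time: 4.1
ee_pos: [0.5841, -0.1147, 0.4005]
tcp_rot: [0.273, -3.128, -0.0]
wrist_force: [-0.3, -0.1, 0.2]
grip_width: 0.0853
grip_force: 0.0
```

```bash
python3 - <<'E'
from q import *
p,M=st()
print("yaw y",np.degrees(np.arctan2(M[1,1],M[0,1])))
print("d tool",M.T@(np.array([.580,-.116,.288])-p))
E
```

```text
t 4.1 tcp [ 0.5841 -0.1147  0.4005] 
M [[-0.985, -0.173, -0.001], [-0.173, 0.985, 0.0], [0.001, 0.0, -1.0]] 
q [ 0.72  0.26 -0.73  1.47  0.17  1.48  1.74] F [-0.3 -0.1  0.2] T [-0.04 -0.02  0.  ] w 0.0853 0.0
yaw y 99.98911861218897
d tool [ 0.00410158 -0.00063919  0.11251838]
```

arm_command([
  {"jaw": 1, "delta_pos": [0.003, 0, 0.03], "delta_rot": [0, 0, 0]},
  {"jaw": 1, "delta_pos": [0, 0, 0.03], "delta_rot": [0, 0, 0]},
  {"jaw": 1, "delta_pos": [0, 0, 0.03], "delta_rot": [0, 0, 0]},
  {"jaw": 1, "delta_pos": [0, 0, 0.02], "delta_rot": [0, 0, 0]},
  {"jaw": -1, "delta_pos": [0, 0, 0], "delta_rot": [0, 0, 0]},
  {"jaw": -1, "delta_pos": [0, 0, 0], "delta_rot": [0, 0, 0]},
  {"jaw": -1, "delta_pos": [0, 0, 0], "delta_rot": [0, 0, 0]},
  {"jaw": -1, "delta_pos": [0, 0, 0], "delta_rot": [0, 0, 0]},
], force=20)

```text
time: 4.9
ee_pos: [0.5827, -0.115, 0.2931]
tcp_rot: [-0.264, 3.127, -0.001]
wrist_force: [0.4, -0.4, 0.6]
grip_width: 0.0281
grip_force: 0.0
```

arm_command([
  {"jaw": -1, "delta_pos": [0, 0, 0], "delta_rot": [0, 0, 0]},
  {"jaw": -1, "delta_pos": [0, 0, 0], "delta_rot": [0, 0, 0]},
  {"jaw": -1, "delta_pos": [0, 0, 0], "delta_rot": [0, 0, 0]},
  {"jaw": -1, "delta_pos": [0, 0, 0], "delta_rot": [0, 0, 0]},
])

```text
time: 5.3
ee_pos: [0.5823, -0.1159, 0.293]
tcp_rot: [-0.263, 3.128, -0.003]
wrist_force: [-2.3, -1.5, 6.6]
grip_width: 0.0192
grip_force: 21.5
```

```bash
python3 - <<'E'
from q import *
p,M=st()
pv=np.array([.757,.086]); r=.27
a=p[:2]-pv; print("r",np.hypot(*a)); a0=np.arctan2(a[1],a[0]); f=np.array([.592,.294])-pv; a1=np.arctan2(f[1],f[0])
tot=(a1-a0-2*np.pi)if a1>a0 else a1-a0
print("tot deg",np.degrees(tot))
n=24; da=tot/n; print(np.degrees(da))
# chord in tool frame, const each row
rot=lambda t:np.array([[np.cos(t),-np.sin(t)],[np.sin(t),np.cos(t)]])
d=rot(da)@a-a; d=np.append(d,0); print("row d tool",M.T@d)
E
```

```text
t 5.3 tcp [ 0.5823 -0.1159  0.293 ] 
M [[-0.986, -0.167, 0.002], [-0.167, 0.986, -0.002], [-0.002, -0.002, -1.0]] 
q [ 0.72  0.31 -0.72  1.64  0.21  1.27  1.7 ] F [-2.3 -1.5  6.6] T [-0.18  0.27  0.04] w 0.0192 21.474051475524902
r 0.26697292815799656
tot deg -100.69808343001438
-4.195753476250599
row d tool [ 1.18774855e-02  1.55231400e-02 -5.38886610e-05]
```

arm_command([
  {"jaw": -1, "delta_pos": [0.0119, 0.0155, 0], "delta_rot": [0, 0, 4.2]},
  {"jaw": -1, "delta_pos": [0.0119, 0.0155, 0], "delta_rot": [0, 0, 4.2]},
  {"jaw": -1, "delta_pos": [0.0119, 0.0155, 0], "delta_rot": [0, 0, 4.2]},
  {"jaw": -1, "delta_pos": [0.0119, 0.0155, 0], "delta_rot": [0, 0, 4.2]},
  {"jaw": -1, "delta_pos": [0.0119, 0.0155, 0], "delta_rot": [0, 0, 4.2]},
  {"jaw": -1, "delta_pos": [0.0119, 0.0155, 0], "delta_rot": [0, 0, 4.2]},
])

```text
time: 5.9
ee_pos: [0.5127, -0.0221, 0.293]
tcp_rot: [0.432, 3.108, -0.002]
wrist_force: [1.0, -0.8, 4.9]
grip_width: 0.0192
grip_force: 21.5
```

```bash
python3 - <<'E'
from q import *
p,M=st()
print(np.hypot(*(p[:2]-[.757,.086])))
E
```

```text
t 5.9 tcp [ 0.5127 -0.0221  0.293 ] 
M [[-0.962, 0.273, 0.003], [0.273, 0.962, -0.002], [-0.004, -0.001, -1.0]] 
q [ 0.65  0.12 -0.73  1.82  0.09  1.23  1.18] F [ 1.  -0.8  4.9] T [-0.29 -0.   -0.14] w 0.0192 21.49680644273758
0.26709840829598536
```

Forces are low, so I'll continue the arc.

arm_command([
  {"jaw": -1, "delta_pos": [0.0119, 0.0155, 0], "delta_rot": [0, 0, 4.2]},
  {"jaw": -1, "delta_pos": [0.0119, 0.0155, 0], "delta_rot": [0, 0, 4.2]},
  {"jaw": -1, "delta_pos": [0.0119, 0.0155, 0], "delta_rot": [0, 0, 4.2]},
  {"jaw": -1, "delta_pos": [0.0119, 0.0155, 0], "delta_rot": [0, 0, 4.2]},
  {"jaw": -1, "delta_pos": [0.0119, 0.0155, 0], "delta_rot": [0, 0, 4.2]},
  {"jaw": -1, "delta_pos": [0.0119, 0.0155, 0], "delta_rot": [0, 0, 4.2]},
  {"jaw": -1, "delta_pos": [0.0119, 0.0155, 0], "delta_rot": [0, 0, 4.2]},
  {"jaw": -1, "delta_pos": [0.0119, 0.0155, 0], "delta_rot": [0, 0, 4.2]},
])

```text
time: 6.7
ee_pos: [0.4937, 0.1318, 0.293]
tcp_rot: [1.311, 2.851, 0.001]
wrist_force: [0.7, -1.7, 5.5]
grip_width: 0.0193
grip_force: 21.5
```

arm_command([
  {"jaw": -1, "delta_pos": [0.0119, 0.0155, 0], "delta_rot": [0, 0, 4.2]},
  {"jaw": -1, "delta_pos": [0.0119, 0.0155, 0], "delta_rot": [0, 0, 4.2]},
  {"jaw": -1, "delta_pos": [0.0119, 0.0155, 0], "delta_rot": [0, 0, 4.2]},
  {"jaw": -1, "delta_pos": [0.0119, 0.0155, 0], "delta_rot": [0, 0, 4.2]},
  {"jaw": -1, "delta_pos": [0.0119, 0.0155, 0], "delta_rot": [0, 0, 4.2]},
  {"jaw": -1, "delta_pos": [0.0119, 0.0155, 0], "delta_rot": [0, 0, 4.2]},
  {"jaw": -1, "delta_pos": [0.0119, 0.0155, 0], "delta_rot": [0, 0, 4.2]},
  {"jaw": -1, "delta_pos": [0, 0, 0], "delta_rot": [0, 0, 0]},
])

```text
time: 7.5
ee_pos: [0.551, 0.2563, 0.293]
tcp_rot: [1.989, 2.429, 0.008]
wrist_force: [1.0, -2.9, 5.7]
grip_width: 0.0194
grip_force: 21.7
```

```bash
python3 - <<'E'
from q import *
p,M=st()
a=p[:2]-[.757,.086];f=np.array([.592,.294])-[.757,.086]
print(np.hypot(*a),np.degrees(np.arctan2(a[1],a[0])-np.arctan2(f[1],f[0])))
E
```

```text
t 7.5 tcp [0.551  0.2563 0.293 ] 
M [[-0.197, 0.98, 0.005], [0.98, 0.197, 0.003], [0.002, 0.005, -1.0]] 
q [ 0.12  0.35 -0.78  1.61  0.26  1.28 -0.5 ] F [ 1.  -2.9  5.7] T [-0.32 -0.23 -0.21] w 0.0194 21.726558208465576
0.2672815499787036 11.983118004729873
```

arm_command([
  {"jaw": -1, "delta_pos": [0.0115, 0.015, 0], "delta_rot": [0, 0, 4.0]},
  {"jaw": -1, "delta_pos": [0.0115, 0.015, 0], "delta_rot": [0, 0, 4.0]},
  {"jaw": -1, "delta_pos": [0.0115, 0.015, 0], "delta_rot": [0, 0, 4.0]},
  {"jaw": -1, "delta_pos": [0, 0, 0], "delta_rot": [0, 0, 0]},
  {"jaw": -1, "delta_pos": [0, 0, 0], "delta_rot": [0, 0, 0]},
])

```text
time: 8.0
ee_pos: [0.59, 0.2947, 0.293]
tcp_rot: [2.232, 2.208, 0.005]
wrist_force: [1.8, -1.6, 4.0]
grip_width: 0.0193
grip_force: 21.6
```

arm_command([
  {"jaw": 0, "delta_pos": [0, 0, 0], "delta_rot": [0, 0, 0]},
  {"jaw": 0, "delta_pos": [0, 0, 0], "delta_rot": [0, 0, 0]},
  {"jaw": 0, "delta_pos": [0, 0, 0], "delta_rot": [0, 0, 0]},
  {"jaw": 0, "delta_pos": [0, 0, 0], "delta_rot": [0, 0, 0]},
  {"jaw": 0, "delta_pos": [0, 0, -0.04], "delta_rot": [0, 0, 0]},
  {"jaw": 0, "delta_pos": [0, 0, -0.05], "delta_rot": [0, 0, 0]},
  {"jaw": 0, "delta_pos": [0, 0, -0.03], "delta_rot": [0, 0, 0]},
])

```text
time: 8.7
ee_pos: [0.5885, 0.2953, 0.4151]
tcp_rot: [2.231, 2.211, 0.006]
wrist_force: [-0.4, -0.7, 1.7]
grip_width: 0.0426
grip_force: 0.0
```

```bash
python3 - <<'E'
from q import *
p,M=st()
for n in("scene","top"):
    s=cam(n); cv2.imwrite(f"pics/{n}2.png",s["color"]); np.savez(f"{n}.npz",c=s["color"],P=pts(s))
from m import *
meas('scene'); meas('top')
im=cv2.imread("pics/scene2.png")[110:290,190:510]; cv2.imwrite("pics/s2c.png",cv2.resize(im,None,fx=2.5,fy=2.5,interpolation=2))
im=cv2.imread("pics/top2.png")[130:290,180:480]; cv2.imwrite("pics/t2c.png",cv2.resize(im,None,fx=2.6,fy=2.6,interpolation=2))
E
```

```text
t 8.7 tcp [0.5885 0.2953 0.4151] 
M [[0.009, 1.0, 0.003], [1.0, -0.009, 0.002], [0.002, 0.003, -1.0]] 
q [-0.    0.4  -0.74  1.29  0.26  1.55 -0.72] F [-0.4 -0.7  1.7] T [ 0.04 -0.02  0.04] w 0.0426 0.0
scene handle 281 px [482. 224.] med [0.6   0.299 0.305] min [0.586 0.29  0.275] max [0.603 0.306 0.324]
scene red 2974 px [445. 247.] med [0.63  0.283 0.263] min [0.57  0.096 0.224] max [0.756 0.347 0.287]
scene post 266 px [324. 234.] med [0.764 0.088 0.271] min [0.741 0.069 0.262] max [0.777 0.104 0.273]
scene yellow 104 px [266. 145.] med [ 0.514 -0.359  0.179] min [ 0.492 -0.372  0.155] max [ 0.539 -0.356  0.2  ]
scene yellow 230 px [296. 179.] med [ 0.592 -0.155  0.19 ] min [ 0.571 -0.178  0.171] max [ 0.606 -0.132  0.205]
scene orange 75 px [256. 142.] med [ 0.542 -0.362  0.198] min [ 0.528 -0.376  0.183] max [ 0.554 -0.357  0.213]
scene orange 18 px [245. 161.] med [ 0.591 -0.367  0.156] min [ 0.586 -0.371  0.145] max [ 0.595 -0.363  0.164]
scene orange 76 px [308. 184.] med [ 0.58  -0.123  0.183] min [ 0.56  -0.132  0.167] max [ 0.593 -0.118  0.195]
scene orange 44 px [280. 20
[... 4682 characters left out ...]
16 -0.581  0.016] min [ 0.552 -0.589  0.01 ] max [ 0.661 -0.576  0.02 ]
top cradle 406 px [359. 225.] med [ 0.565 -0.15   0.015] min [ 0.548 -0.215  0.01 ] max [ 0.586 -0.086  0.02 ]
top cradle 23 px [478. 224.] med [ 0.56  -0.536  0.017] min [ 0.55  -0.544  0.012] max [ 0.577 -0.532  0.02 ]
top cradle 19 px [298. 247.] med [0.502 0.046 0.018] min [0.48  0.043 0.01 ] max [0.521 0.049 0.02 ]
top hammer 57 px [266. 205.] med [0.628 0.142 0.038] min [0.621 0.131 0.011] max [0.662 0.175 0.06 ]
top hammer 57 px [305. 207.] med [0.621 0.021 0.037] min [ 0.615 -0.004  0.01 ] max [0.654 0.058 0.058]
top hammer 720 px [292. 263.] med [0.439 0.062 0.023] min [0.362 0.035 0.01 ] max [0.582 0.122 0.032]
```

View pics/s2c.png

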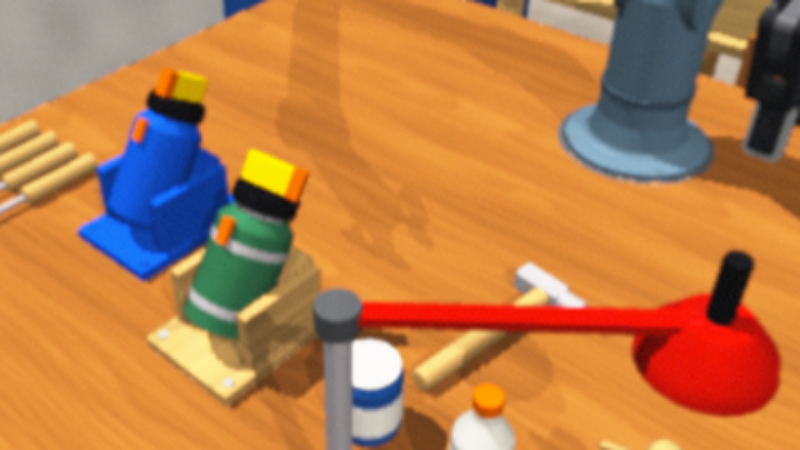

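View pics/t2c.png

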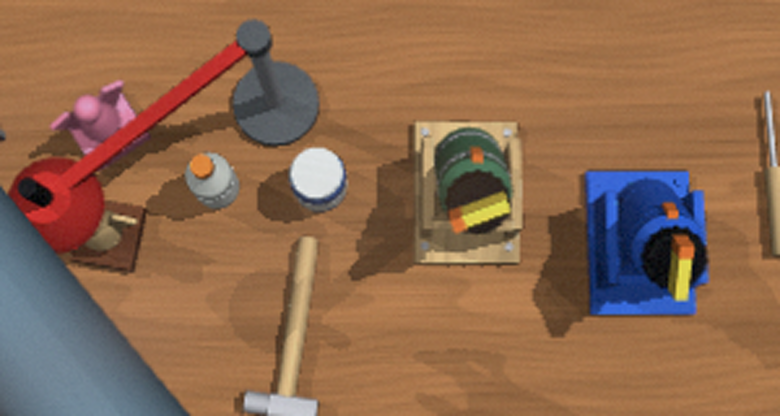

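The lamp head now sits over the figure: the handle is at about (0.589, 0.296) and the figure at about (0.592, 0.294). The bystanders are unmoved. In the top view the wing lies roughly along y, with its orange end towards +y. Next I'll measure the cap.

```bash
cat > cap.py <<'E'
from q import *
def analyse(yaw=None):
    Q=[];B=[]
    for n in("scene","top"):
        d=np.load(n+".npz"); c=d["c"];P=d["P"]; hsv=cv2.cvtColor(c,cv2.COLOR_BGR2HSV).astype(int)
        H,S,V=[hsv[...,i] for i in range(3)]
        X,Y,Z=[np.nan_to_num(P[...,i],nan=-9) for i in range(3)]
        near=(X>.5)&(X<.76)&(Y>-.24)&(Y<-.06)
        B.append(P[near&(Z>.009)&(Z<.019)&(H>8)&(H<30)])
        m=near&(Z>.14)&(X<.625)&(S>150)&(V>100)&(H>=4)&(H<34)
        for i,(lo,hi) in enumerate(((4,19),(20,34))):
            q=P[m&(H>=lo)&(H<=hi)]; Q.append((n,["or","ye"][i],q))
    b=np.vstack(B); r=cv2.minAreaRect(b[:,:2].astype(np.float32)); print("cradle",r)
    if yaw is None:
        w,h=r[1]; th=r[2]+(0 if w>h else 90); th=(th+45)%180-45; th=th if abs(th)<60 else th-180; yaw=np.radians(th)
    Rc=R.from_euler("z",yaw).as_matrix(); o=np.array([*r[0],0])
    a=Rc@[-np.sin(.5585),0,np.cos(.5585)]; u=Rc@[np.cos(.5585),0,np.sin(.5585)]; v=Rc[:,1]  # u: uphill (mark)
    F=np.stack([u,v,a],1)
    print("yaw deg",np.degrees(yaw),"F",F.round(3).tolist())
    for n,k,q in Q:
        if len(q)>5:
            l=(q-o)@F; print(n,k,len(l),"min",np.percentile(l,3,0).round(4),"max",np.percentile(l,97,0).round(4),"mean",l.mean(0).round(4))
    A=np.vstack([q for *_,q in Q if len(q)]); l=(A-o)@F
    top=l[l[:,2]>np.percentile(l[:,2],95)-.006]
    r2=cv2.minAreaRect(top[:,:2].astype(np.float32)); print("wing top rect (u,v)",r2,"atop",np.percentile(top[:,2],[10,50,90]))
    return o,F,top,r2
if __name__=="__main__": analyse(); 
E
python3 cap.py
```

```text
cradle ((0.6400574445724487, -0.15127384662628174), (0.13163237273693085, 0.18303051590919495), 88.385986328125)
yaw deg -1.614013671875 F [[0.848, 0.028, -0.53], [-0.024, 1.0, 0.015], [0.53, 0.0, 0.848]]
scene or 93 min [0.0331 0.018  0.1569] max [0.0509 0.0316 0.2   ] mean [0.0449 0.0256 0.1831]
scene ye 240 min [ 0.0491 -0.0265  0.1703] max [0.0691 0.017  0.1998] mean [ 0.0591 -0.0044  0.1857]
top or 47 min [0.0312 0.0148 0.1715] max [0.0482 0.0297 0.2041] mean [0.0414 0.0225 0.1943]
top ye 150 min [ 0.0414 -0.0281  0.1748] max [0.0658 0.0152 0.2044] mean [ 0.0544 -0.0067  0.1955]
wing top rect (u,v) ((0.04927302896976471, -0.0010459497570991516), (0.01958698220551014, 0.06371274590492249), 20.89592933654785) atop [0.19824552 0.20029474 0.20355034]
```

```bash
cat > plan.py <<'E'
from cap import *
def goal(phi=np.radians(110.9),c=(.049,-.001),atcp=.178,o=(.6400,-.1513,0),yaw=np.radians(-1.6)):
    Rc=R.from_euler("z",yaw).as_matrix(); s,k=np.sin(.5585),np.cos(.5585)
    F=Rc@np.array([[k,0,-s],[0,1,0],[s,0,k]])
    z=-F[:,2]; t=phi-np.pi/2; y=F@[np.cos(t),np.sin(t),0]; x=np.cross(y,z)
    return np.array(o)+F@[*c,atcp], np.stack([x,y,z],1),F
E
python3 - <<'E'
from plan import *
p,M=st(); g,T,F=goal(); pre=g-T[:,2]*.10
print("g",g,"pre",pre)
print("trans in tool",M.T@(pre-p))
rv=R.from_matrix(M.T@T).as_rotvec(degrees=True); print("rv deg",rv,np.linalg.norm(rv))
E
```

```text
t 8.8 tcp [0.5896 0.2967 0.4181] 
M [[0.009, 1.0, 0.009], [1.0, -0.009, 0.006], [0.006, 0.009, -1.0]] 
q [-0.    0.4  -0.74  1.29  0.26  1.55 -0.72] F [ 0.5 -0.8  1. ] T [-0.01  0.02 -0.05] w 0.0426 0.0
g [ 0.58722233 -0.15082618  0.17691889] pre [ 0.53425152 -0.14934657  0.26172398]
trans in tool [-0.44747204 -0.05261183  0.15315451]
rv deg [-30.98168984  -6.37164813 -19.43119989] 37.12188754249771
```

arm_command([
  {"jaw": 0, "delta_pos": [-0.032, -0.0038, 0], "delta_rot": [0, 0, 0]},
  {"jaw": 0, "delta_pos": [-0.032, -0.0038, 0], "delta_rot": [0, 0, 0]},
  {"jaw": 0, "delta_pos": [-0.032, -0.0038, 0], "delta_rot": [0, 0, 0]},
  {"jaw": 0, "delta_pos": [-0.032, -0.0038, 0], "delta_rot": [0, 0, 0]},
  {"jaw": 0, "delta_pos": [-0.032, -0.0038, 0], "delta_rot": [0, 0, 0]},
  {"jaw": 0, "delta_pos": [-0.032, -0.0038, 0], "delta_rot": [0, 0, 0]},
  {"jaw": 0, "delta_pos": [-0.032, -0.0038, 0], "delta_rot": [0, 0, 0]},
])

```text
time: 9.5
ee_pos: [0.5586, 0.0693, 0.4101]
tcp_rot: [-2.231, -2.21, 0.002]
wrist_force: [0.6, 0.2, 0.1]
grip_width: 0.0424
grip_force: 0.0
```

arm_command([
  {"jaw": 0, "delta_pos": [-0.032, -0.0038, 0], "delta_rot": [0, 0, 0]},
  {"jaw": 0, "delta_pos": [-0.032, -0.0038, 0], "delta_rot": [0, 0, 0]},
  {"jaw": 0, "delta_pos": [-0.032, -0.0038, 0], "delta_rot": [0, 0, 0]},
  {"jaw": 0, "delta_pos": [-0.032, -0.0038, 0], "delta_rot": [0, 0, 0]},
  {"jaw": 0, "delta_pos": [-0.032, -0.0038, 0], "delta_rot": [0, 0, 0]},
  {"jaw": 0, "delta_pos": [-0.032, -0.0038, 0], "delta_rot": [0, 0, 0]},
  {"jaw": 0, "delta_pos": [-0.032, -0.0038, 0], "delta_rot": [0, 0, 0]},
])

```text
time: 10.2
ee_pos: [0.5298, -0.154, 0.4101]
tcp_rot: [-2.231, -2.21, 0.001]
wrist_force: [0.5, 0.1, -0.8]
grip_width: 0.0432
grip_force: 0.0
```

arm_command([
  {"jaw": 0, "delta_pos": [0, 0, 0.01], "delta_rot": [-5.16, -1.06, -3.24]},
  {"jaw": 0, "delta_pos": [0, 0, 0.01], "delta_rot": [-5.16, -1.06, -3.24]},
  {"jaw": 0, "delta_pos": [0, 0, 0.01], "delta_rot": [-5.16, -1.06, -3.24]},
  {"jaw": 0, "delta_pos": [0, 0, 0.01], "delta_rot": [-5.16, -1.06, -3.24]},
  {"jaw": 0, "delta_pos": [0, 0, 0], "delta_rot": [-5.16, -1.06, -3.24]},
  {"jaw": 0, "delta_pos": [0, 0, 0], "delta_rot": [-5.16, -1.06, -3.24]},
  {"jaw": 0, "delta_pos": [0, 0, 0], "delta_rot": [0, 0, 0]},
])

```text
time: 10.9
ee_pos: [0.5319, -0.1543, 0.3675]
tcp_rot: [1.541, 2.167, 0.404]
wrist_force: [-1.3, -0.1, -0.8]
grip_width: 0.0428
grip_force: 0.0
```

```bash
python3 - <<'E'
from plan import *
p,M=st()
for n in("scene","top"):
    s=cam(n); cv2.imwrite(f"pics/{n}3.png",s["color"]); np.savez(f"{n}.npz",c=s["color"],P=pts(s))
try: analyse(np.radians(-1.6))
except Exception as e: print(e)
g,T,F=goal(); pre=g-T[:,2]*.10
print("trans in tool to pre",M.T@(pre-p))
rv=R.from_matrix(M.T@T).as_rotvec(degrees=True); print("rv deg",rv)
E
```

```text
t 10.9 tcp [ 0.5319 -0.1543  0.3675] 
M [[-0.276, 0.811, 0.516], [0.943, 0.333, -0.02], [-0.188, 0.481, -0.856]] 
q [ 0.74 -0.19 -0.4   2.03 -0.31  0.79  0.83] F [-1.3 -0.1 -0.8] T [-0.02  0.6  -0.  ] w 0.0428 0.0
cradle ((0.6401612758636475, -0.1602151095867157), (0.14842502772808075, 0.18263526260852814), 89.01195526123047)
yaw deg -1.6 F [[0.848, 0.028, -0.53], [-0.024, 1.0, 0.015], [0.53, 0.0, 0.848]]
scene or 93 min [0.0322 0.0277 0.1568] max [0.0506 0.0401 0.2003] mean [0.0446 0.034  0.1852]
scene ye 240 min [ 0.049  -0.0169  0.1703] max [0.0688 0.0262 0.1999] mean [0.0586 0.0045 0.1859]
top or 46 min [0.0314 0.0235 0.1735] max [0.048  0.0387 0.2045] mean [0.0411 0.0316 0.1949]
top ye 54 min [ 0.0379 -0.0075  0.1768] max [0.063  0.0254 0.2038] mean [0.0493 0.0151 0.1926]
wing top rect (u,v) ((0.05136948823928833, 0.00997847504913807), (0.02764079160988331, 0.06303280591964722), 39.48770523071289) atop [0.19687973 0.1998921  0.20320201]
trans in tool to pre [ 0.02395211 -0.04728522  0.09172097]
rv deg [-0.98312611 -0.01631245 -0.04246915]
```

arm_command([
  {"jaw": 0, "delta_pos": [0.008, -0.0158, 0.03], "delta_rot": [-0.5, 0, 0]},
  {"jaw": 0, "delta_pos": [0.008, -0.0158, 0.03], "delta_rot": [-0.5, 0, 0]},
  {"jaw": 0, "delta_pos": [0.008, -0.0158, 0.03], "delta_rot": [0, 0, 0]},
  {"jaw": 0, "delta_pos": [0, 0, 0.03], "delta_rot": [0, 0, 0]},
  {"jaw": 0, "delta_pos": [0, 0, 0.02], "delta_rot": [0, 0, 0]},
  {"jaw": 0, "delta_pos": [0, 0, 0], "delta_rot": [0, 0, 0]},
])

```text
time: 11.6
ee_pos: [0.5667, -0.1475, 0.2228]
tcp_rot: [1.525, 2.161, 0.429]
wrist_force: [-0.7, -0.6, 0.2]
grip_width: 0.0428
grip_force: 0.0
```

```bash
python3 - <<'E'
from plan import *
p,M=st()
g,T,F=goal()
print("to goal in tool",M.T@(g-p), R.from_matrix(M.T@T).as_rotvec(degrees=True))
s=cam("scene"); im=s["color"][90:240,220:400]; cv2.imwrite("pics/s4.png",cv2.resize(im,None,fx=4,fy=4,interpolation=2))
E
```

```text
t 11.6 tcp [ 0.5667 -0.1475  0.2228] 
M [[-0.281, 0.799, 0.532], [0.941, 0.337, -0.009], [-0.187, 0.498, -0.847]] 
q [ 0.7   0.03 -0.45  2.16 -0.28  0.42  0.82] F [-0.7 -0.6  0.2] T [-0.01  0.56  0.02] w 0.0428 0.0
to goal in tool [-0.00029433 -0.00758035  0.04981356] [ 0.244071   -0.25366003  0.17615926]
```

View pics/s4.png

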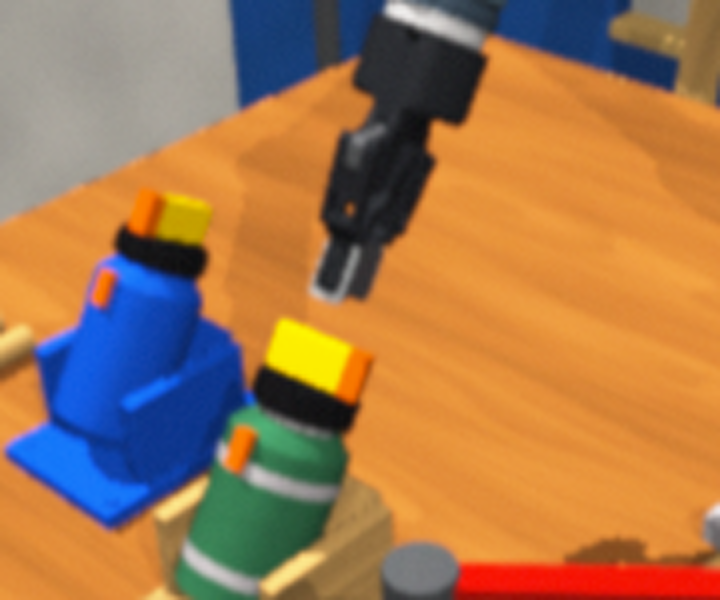

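The gripper is lined up above the wing, at crop (340,290) with the wing at (320,360). I'll make the 7.6 mm correction, advance and grip.

arm_command([
  {"jaw": 0, "delta_pos": [0, -0.0076, 0], "delta_rot": [0, 0, 0]},
  {"jaw": 0, "delta_pos": [0, 0, 0.02], "delta_rot": [0, 0, 0]},
  {"jaw": 0, "delta_pos": [0, 0, 0.02], "delta_rot": [0, 0, 0]},
  {"jaw": 0, "delta_pos": [0, 0, 0.009], "delta_rot": [0, 0, 0]},
  {"jaw": 0, "delta_pos": [0, 0, 0], "delta_rot": [0, 0, 0]},
], force=20)

```text
time: 12.15
ee_pos: [0.5866, -0.1524, 0.1802]
tcp_rot: [1.524, 2.156, 0.427]
wrist_force: [0.6, 0.8, -0.2]
grip_width: 0.0427
grip_force: 0.0
```

arm_command([
  {"jaw": -1, "delta_pos": [0, 0, 0], "delta_rot": [0, 0, 0]},
  {"jaw": -1, "delta_pos": [0, 0, 0], "delta_rot": [0, 0, 0]},
  {"jaw": -1, "delta_pos": [0, 0, 0], "delta_rot": [0, 0, 0]},
  {"jaw": -1, "delta_pos": [0, 0, 0], "delta_rot": [0, 0, 0]},
  {"jaw": -1, "delta_pos": [0, 0, 0], "delta_rot": [0, 0, 0]},
  {"jaw": -1, "delta_pos": [0, 0, 0], "delta_rot": [0, 0, 0]},
])

```text
time: 12.75
ee_pos: [0.5858, -0.1531, 0.1809]
tcp_rot: [1.523, 2.155, 0.425]
wrist_force: [-5.9, -0.3, 6.3]
grip_width: 0.0145
grip_force: 22.4
```

```bash
python3 - <<'E'
from plan import *
p,M=st()
g,T,F=goal()
print("to goal in tool",M.T@(g-p), R.from_matrix(M.T@T).as_rotvec(degrees=True))
E
```

```text
t 12.75 tcp [ 0.5858 -0.1531  0.1809] 
M [[-0.277, 0.798, 0.536], [0.941, 0.337, -0.015], [-0.193, 0.5, -0.844]] 
q [ 0.67  0.14 -0.44  2.16 -0.2   0.31  0.76] F [-5.9 -0.3  6.3] T [-0.07  0.99  0.02] w 0.0145 22.39791691303253
to goal in tool [ 2.54788273e-03 -6.92156439e-05  4.09216725e-03] [0.37910904 0.14716372 0.17758882]
```

arm_command([
  {"jaw": -1, "delta_pos": [0.002, 0, 0], "delta_rot": [0, 0, 2]},
  {"jaw": -1, "delta_pos": [0, 0, 0.0001], "delta_rot": [0, 0, 4]},
  {"jaw": -1, "delta_pos": [0, 0, 0.0001], "delta_rot": [0, 0, 4]},
  {"jaw": -1, "delta_pos": [0, 0, 0.0001], "delta_rot": [0, 0, 4]},
  {"jaw": -1, "delta_pos": [0, 0, 0.0001], "delta_rot": [0, 0, 4]},
  {"jaw": -1, "delta_pos": [0, 0, 0.0001], "delta_rot": [0, 0, 4]},
], force=30)

```text
time: 13.35
ee_pos: [0.5852, -0.1532, 0.1799]
tcp_rot: [1.945, 1.852, 0.548]
wrist_force: [-6.0, -3.1, 5.0]
grip_width: 0.0145
grip_force: 32.3
```

```bash
cat > chk.py <<'E'
from plan import *
p,M=st()
g,T,F=goal()
y=F.T@M[:,1]; x=F.T@M[:,0]
print("wing phi",np.degrees(np.arctan2(y[1],y[0]))+90,"T about tool z",M[:,2]@state()["ft_torque"],"uva",F.T@(p-[.64,-.1513,0]))
E
python3 chk.py
```

```text
t 13.35 tcp [ 0.5852 -0.1532  0.1799] 
M [[0.046, 0.843, 0.536], [0.999, -0.044, -0.017], [0.009, 0.536, -0.844]] 
q [ 0.6   0.13 -0.36  2.16 -0.23  0.3   0.4 ] F [-6.  -3.1  5. ] T [-0.56  1.06 -0.32] w 0.0145 32.338812947273254
wing phi 88.82724563014767 T about tool z -0.050262104509237404 uva [ 0.04897794 -0.00339469  0.18156848]
```

arm_command([
  {"jaw": -1, "delta_pos": [0, 0, 0.0001], "delta_rot": [0, 0, 4]},
  {"jaw": -1, "delta_pos": [0, 0, 0.0001], "delta_rot": [0, 0, 4]},
  {"jaw": -1, "delta_pos": [0, 0, 0.0001], "delta_rot": [0, 0, 4]},
  {"jaw": -1, "delta_pos": [0, 0, 0.0001], "delta_rot": [0, 0, 4]},
  {"jaw": -1, "delta_pos": [0, 0, 0.0001], "delta_rot": [0, 0, 4]},
  {"jaw": -1, "delta_pos": [0, 0, 0.0001], "delta_rot": [0, 0, 4]},
  {"jaw": -1, "delta_pos": [0, 0, 0.0001], "delta_rot": [0, 0, 4]},
  {"jaw": -1, "delta_pos": [0, 0, 0.0001], "delta_rot": [0, 0, 4]},
])

```text
time: 14.15
ee_pos: [0.5847, -0.1529, 0.1785]
tcp_rot: [2.464, 1.288, 0.702]
wrist_force: [-7.8, -2.2, 4.7]
grip_width: 0.014
grip_force: 32.4
```

arm_command([
  {"jaw": -1, "delta_pos": [0, 0, 0.0001], "delta_rot": [0, 0, 4]},
  {"jaw": -1, "delta_pos": [0, 0, 0.0001], "delta_rot": [0, 0, 4]},
  {"jaw": -1, "delta_pos": [0, 0, 0.0001], "delta_rot": [0, 0, 4]},
  {"jaw": -1, "delta_pos": [0, 0, 0.0001], "delta_rot": [0, 0, 4]},
  {"jaw": -1, "delta_pos": [0, 0, 0.0001], "delta_rot": [0, 0, 4]},
  {"jaw": -1, "delta_pos": [0, 0, 0.0001], "delta_rot": [0, 0, 4]},
  {"jaw": -1, "delta_pos": [0, 0, 0.0001], "delta_rot": [0, 0, 4]},
  {"jaw": -1, "delta_pos": [0, 0, 0.0001], "delta_rot": [0, 0, 4]},
])

```text
time: 14.95
ee_pos: [0.5844, -0.152, 0.1772]
tcp_rot: [2.843, 0.585, 0.815]
wrist_force: [-9.5, -1.3, 4.9]
grip_width: 0.0142
grip_force: 32.6
```

```bash
python3 chk.py
```

```text
t 14.95 tcp [ 0.5844 -0.152   0.1772] 
M [[0.779, 0.33, 0.533], [0.398, -0.917, -0.015], [0.484, 0.224, -0.846]] 
q [ 0.41  0.12 -0.17  2.17 -0.32  0.31 -0.64] F [-9.5 -1.3  4.9] T [-0.39  1.6  -0.22] w 0.0142 32.55182862281799
wing phi 24.84070135027865 T about tool z -0.04240800140028686 uva [ 0.04677228 -0.0022822   0.17970108]
```

arm_command([
  {"jaw": -1, "delta_pos": [0, 0, 0.0001], "delta_rot": [0, 0, 4]},
  {"jaw": -1, "delta_pos": [0, 0, 0.0001], "delta_rot": [0, 0, 4]},
  {"jaw": -1, "delta_pos": [0, 0, 0.0001], "delta_rot": [0, 0, 4]},
  {"jaw": -1, "delta_pos": [0, 0, 0.0001], "delta_rot": [0, 0, 4]},
  {"jaw": -1, "delta_pos": [0, 0, 0.0001], "delta_rot": [0, 0, 4]},
  {"jaw": -1, "delta_pos": [0, 0, 0], "delta_rot": [0, 0, 2]},
])

```text
time: 15.55
ee_pos: [0.5845, -0.1512, 0.1765]
tcp_rot: [2.999, 0.035, 0.864]
wrist_force: [-9.6, 0.5, 4.5]
grip_width: 0.0144
grip_force: 32.5
```

```bash
python3 chk.py
```

```text
t 15.55 tcp [ 0.5845 -0.1512  0.1765] 
M [[0.847, 0.016, 0.532], [0.027, -1.0, -0.014], [0.532, 0.026, -0.847]] 
q [ 0.35  0.12 -0.1   2.18 -0.35  0.31 -1.  ] F [-9.6  0.5  4.5] T [-0.11  1.64 -0.1 ] w 0.0144 32.487802505493164
wing phi 2.918319420487819 T about tool z 0.0007901153583960013 uva [ 0.04642025 -0.00141783  0.17907187]
```

arm_command([
  {"jaw": -1, "delta_pos": [0, 0, 0], "delta_rot": [0, 0, 2]},
  {"jaw": -1, "delta_pos": [0, 0, 0], "delta_rot": [0, 0, 1]},
])

```text
time: 15.75
ee_pos: [0.5845, -0.1511, 0.1764]
tcp_rot: [3.012, -0.042, 0.868]
wrist_force: [-8.0, 0.3, 5.8]
grip_width: 0.0145
grip_force: 32.4
```

```bash
python3 chk.py
```

```text
t 15.75 tcp [ 0.5845 -0.1511  0.1764] 
M [[0.846, -0.028, 0.532], [-0.024, -1.0, -0.014], [0.532, -0.001, -0.847]] 
q [ 0.34  0.12 -0.09  2.18 -0.35  0.31 -1.04] F [-8.   0.3  5.8] T [-0.16  1.6  -0.12] w 0.0145 32.4216502904892
wing phi -0.019249165425861747 T about tool z -0.00853703396903617 uva [ 0.04643061 -0.00130863  0.17901299]
```

arm_command([
  {"jaw": -1, "delta_pos": [0, 0, 0], "delta_rot": [0, 0, 1.5]},
  {"jaw": -1, "delta_pos": [0, 0, 0], "delta_rot": [0, 0, 1.5]},
])

```text
time: 15.95
ee_pos: [0.5845, -0.1509, 0.1764]
tcp_rot: [-3.01, 0.116, -0.868]
wrist_force: [-8.1, 0.1, 4.8]
grip_width: 0.0144
grip_force: 37.4
```

```bash
python3 chk.py
```

```text
t 15.95 tcp [ 0.5845 -0.1509  0.1764] 
M [[0.844, -0.069, 0.532], [-0.073, -0.997, -0.014], [0.531, -0.027, -0.847]] 
q [ 0.33  0.12 -0.09  2.18 -0.36  0.31 -1.09] F [-8.1  0.1  4.8] T [-0.49  1.62  0.42] w 0.0144 37.432138323783875
wing phi -2.8472474343940632 T about tool z -0.6410414527508914 uva [ 0.04638186 -0.00118545  0.17898403]
```

arm_command([
  {"jaw": -1, "delta_pos": [0, 0, 0], "delta_rot": [0, 0, 1.5]},
  {"jaw": -1, "delta_pos": [0, 0, 0], "delta_rot": [0, 0, 1.5]},
])

```text
time: 16.15
ee_pos: [0.5845, -0.1508, 0.1764]
tcp_rot: [-2.994, 0.188, -0.863]
wrist_force: [-8.6, 0.0, 5.0]
grip_width: 0.0144
grip_force: 48.8
```

```bash
python3 chk.py
```

```text
t 16.15 tcp [ 0.5845 -0.1508  0.1764] 
M [[0.84, -0.11, 0.532], [-0.121, -0.993, -0.014], [0.529, -0.053, -0.847]] 
q [ 0.32  0.12 -0.08  2.18 -0.36  0.31 -1.14] F [-8.6  0.   5. ] T [-0.82  1.71  0.82] w 0.0144 48.84206405840814
wing phi -5.615544004268813 T about tool z -1.1487011428893283 uva [ 0.04639896 -0.00108868  0.17900372]
```

arm_command([
  {"jaw": -1, "delta_pos": [0, 0, 0], "delta_rot": [0, 0, -2]},
  {"jaw": -1, "delta_pos": [0, 0, 0], "delta_rot": [0, 0, -1.5]},
  {"jaw": 0, "delta_pos": [0, 0, 0], "delta_rot": [0, 0, 0]},
  {"jaw": 0, "delta_pos": [0, 0, 0], "delta_rot": [0, 0, 0]},
  {"jaw": 0, "delta_pos": [0, 0, 0], "delta_rot": [0, 0, 0]},
  {"jaw": 0, "delta_pos": [0, 0, 0], "delta_rot": [0, 0, 0]},
  {"jaw": 0, "delta_pos": [0, 0, -0.02], "delta_rot": [0, 0, 0]},
  {"jaw": 0, "delta_pos": [0, 0, -0.03], "delta_rot": [0, 0, 0]},
])

```text
time: 16.95
ee_pos: [0.5592, -0.1493, 0.2183]
tcp_rot: [-3.011, 0.105, -0.869]
wrist_force: [0.2, -1.0, 0.5]
grip_width: 0.0426
grip_force: 0.0
```

arm_command([
  {"jaw": 0, "delta_pos": [0, 0, -0.04], "delta_rot": [0, 0, 0]},
  {"jaw": 0, "delta_pos": [0, 0, -0.04], "delta_rot": [0, 0, 0]},
  {"jaw": 0, "delta_pos": [0, 0, -0.03], "delta_rot": [0, 0, 0]},
  {"jaw": 0, "delta_pos": [0, 0, 0], "delta_rot": [0, 0, 0]},
])

```text
time: 17.35
ee_pos: [0.5024, -0.1498, 0.3186]
tcp_rot: [-3.009, 0.107, -0.89]
wrist_force: [0.9, -0.7, 0.7]
grip_width: 0.0429
grip_force: 0.0
```

```bash
python3 - <<'E'
from plan import *
p,M=st()
for n in("scene","top"):
    s=cam(n); cv2.imwrite(f"pics/{n}5.png",s["color"]); np.savez(f"{n}.npz",c=s["color"],P=pts(s))
analyse(np.radians(-1.6))
from m import *
import io,contextlib
b=io.StringIO()
with contextlib.redirect_stdout(b): meas("scene"); meas("top")
print("\n".join(l for l in b.getvalue().splitlines() if any(k in l for k in("handle","figtop","white"))))
a=cv2.imread("pics/scene5.png")[110:340,200:520]; cv2.imwrite("pics/s5c.png",cv2.resize(a,None,fx=2.5,fy=2.5,interpolation=2))
E
```

```text
t 17.35 tcp [ 0.5024 -0.1498  0.3186] 
M [[0.837, -0.065, 0.544], [-0.066, -0.998, -0.018], [0.543, -0.021, -0.839]] 
q [ 0.36 -0.23 -0.05  2.19 -0.27  0.65 -1.17] F [ 0.9 -0.7  0.7] T [0.04 0.46 0.02] w 0.0429 0.0
cradle ((0.6475095152854919, -0.1524716317653656), (0.13290663063526154, 0.1971103698015213), 88.67644500732422)
yaw deg -1.6 F [[0.848, 0.028, -0.53], [-0.024, 1.0, 0.015], [0.53, 0.0, 0.848]]
scene or 128 min [ 0.0188 -0.025   0.1627] max [0.0778 0.031  0.201 ] mean [0.0673 0.0027 0.1863]
scene ye 143 min [ 0.0155 -0.0034  0.1725] max [0.0607 0.0089 0.2007] mean [0.0388 0.0059 0.1878]
top or 55 min [ 0.0595 -0.0096  0.1733] max [0.0757 0.0069 0.2049] mean [ 0.07   -0.0003  0.1942]
top ye 91 min [ 0.014  -0.0076  0.196 ] max [0.0579 0.0065 0.2057] mean [ 3.640e-02 -1.000e-04  2.016e-01]
wing top rect (u,v) ((0.046392329037189484, -0.0033066347241401672), (0.06277359277009964, 0.04173148423433304), 21.06109619140625) atop [0.19944353 0.2012367  0.20505472]
scene handle 57 px [316. 110.] med [ 0.492 -0.173  0.337] min [ 0.477 -0.175  0.321] max [ 0.506 -0.169  0.35 ]
scene 
[... 557 characters left out ...]
332. 276.] med [0.756 0.082 0.085] min [0.622 0.003 0.03 ] max [0.771 0.097 0.2  ]
scene white 725 px [382. 292.] med [0.67  0.169 0.082] min [0.639 0.135 0.03 ] max [0.682 0.188 0.116]
top handle 90 px [193. 203.] med [0.587 0.293 0.319] min [0.58  0.287 0.276] max [0.6   0.306 0.327]
top handle 17 px [380. 238.] med [ 0.491 -0.171  0.337] min [ 0.479 -0.172  0.321] max [ 0.503 -0.17   0.349]
top figtop 159 px [222. 219.] med [0.586 0.28  0.075] min [0.566 0.242 0.042] max [0.614 0.309 0.111]
top white 314 px [301. 196.] med [0.649 0.031 0.084] min [0.619 0.001 0.075] max [0.679 0.06  0.09 ]
top white 181 px [262. 199.] med [0.64  0.147 0.092] min [0.623 0.131 0.036] max [0.674 0.186 0.113]
```

View pics/s5c.png

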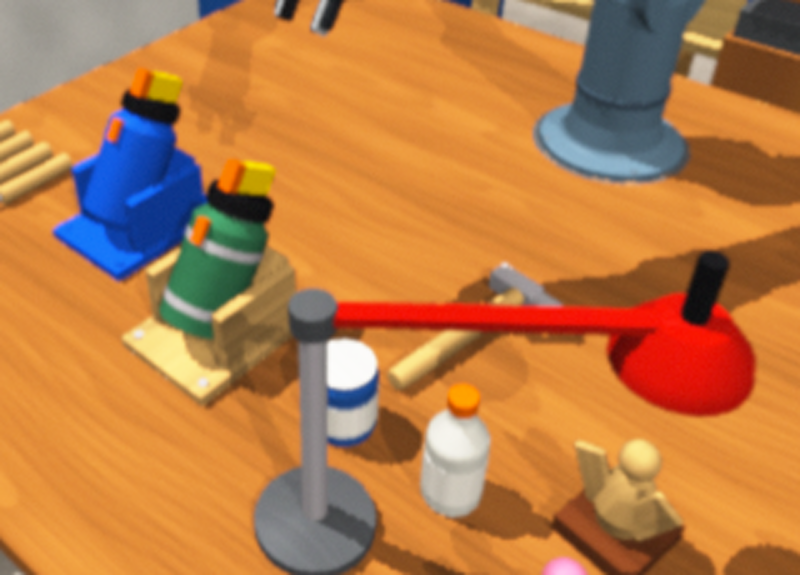

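The orange end (crop 230,175) lines up with the mark (200,230). The lamp is over the figure and everything else is unmoved.

```bash
python3 -c "
from workcell import *
print(hand_in())"
```

```text
the job is handed in; nothing more can be done
None
```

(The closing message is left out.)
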